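# Wedge open a press-fit plug adaptor evenly

## Task

Take the wood-handled wedge from the yellow stand and work it gently down into the seam of the grey plug adaptor, first at one end and then the other in turn, until the front cover has come forward about 6 mm at both ends. Keep the cover close to square (never more than 3 degrees askew), never press on either half of the adaptor with 20 N or more, open it with the wedge only and keep the gripper off it. Then put the wedge back upright in its stand, let go, and leave the other things on the bench where they are.

Things in the scene. Friction and masses are not known exactly. Their poses are not given: they have to be found in the camera images.
- holder: Fixed steel holder, base 150 x 160 x 12 mm; origin under its centre, z up. A grey plug adaptor 110 mm long (along y) is clamped in it: a fixed rear shell 28 mm thick (+x side) and a press-fit front cover 22 mm thick with three socket faces (-x side). Wedging one end of the cover moves that end only, the other being the pivot; it takes a push of about 8 to 13 N. The cover stays where it is left.
- adaptor_nominal (a point): Point on the holder, axes as the holder's, at the height of the cover's top (60 mm above the bench), mid-length. The shell's upright seam wall is nominally at x = 0 here, but truly up to 6 mm either way along x (not measured: find it by feel or sight), the same all along. The shell's top stands 8 mm above the cover's top, so the wall shows as an 8 mm step facing -x.
- end_left (a point): Point of the holder 38 mm to the left (+y) of adaptor_nominal, same axes: the left wedging place, over the left post. Between wall and cover runs an open groove 3 mm wide (cover closed), 40 mm deep from the cover's top. In the middle (|y| under 22 mm) a hood of the shell, 16 mm out over the cover, hides the groove, so the wedge enters only near the two ends.
- end_right (a point): The same place at the right end, 38 mm to the right (-y) of adaptor_nominal.
- open_left (a joint): How far the left end of the cover is open: turn of the cover about its right post, in rad. The left end, y = +38 mm, has come forward (-x, away from the shell) by 76 mm times this value and the groove there is 3 mm wider than that; 0 closed, limit 0.158. Each post slides with about 6 N of dry friction plus 60 N per m/s. The cover's angle from square is open_left - open_right.
- open_right (a joint): The same for the right end, y = -38 mm (turn about the left post; positive is open).
- wedge_center (a point): Centre of the wedge's wooden handle: 18 mm in x, 40 mm in y, 45 mm high, z up, underside at -22.5 mm. Dark blade below it, 20 mm wide (y), tip at -74.5 mm. At the start it stands in the yellow stand, its axes along the stand's. In use its flat back (+x side) goes against the shell's wall, its +x along the adaptor's +x, and the sloping front pushes the cover out. 0.06 to 0.13 kg.
- wedge_tip (a point): Middle of the blade's tip edge, 74.5 mm under the handle's centre and 4 mm to its +x. The blade's back is flat and upright at handle x = +5 mm; its front slopes: 2 mm thick at the tip (handle x = +3 to +5), 0.25 mm more per mm of height, 12 mm at 40 mm above the tip and on up to the handle.
- stand_slot (a point): Centre of the slot's mouth at the top (58 mm above the bench) of the fixed yellow probe holder. Slot 20 mm in x, 26 mm in y, 54 mm deep. The wedge stored here has its blade in the slot and its handle's underside resting on the two side walls (the handle's 40 mm lies along y), its centre 22.5 mm above this point.
- tub: White plastic twist-cap tub, diameter 64 mm, 75 mm high, loose; origin under its centre. Leave alone.
- nutdriver: Steel nut driver with black handle lying on the bench; loose. Leave alone.
- carton: Small cardboard bulb carton 55 x 55 x 70 mm high, loose; origin under its centre. Leave alone.
Things that resemble listed ones, but are neither listed nor needed, are in the scene too. What is shaped like the part that bears wedge_center but blue or turquoise is not meant.

How it is judged:
On the way, in this order (a step that is already met when the one before it is completed fails the run):
1. the wedge, down in the groove, has opened one end by 1.5 mm or more (value of joint any of open_left, open_right above 0.0197 rad and z of wedge_center in the frame of adaptor_nominal below 0.0725 m and horizontal distance between wedge_center and adaptor_nominal below 0.06 m), for 0.05 s.
2. the wedge, down in the groove, has opened both ends by 1.5 mm or more (value of joint each of open_left, open_right above 0.0197 rad and z of wedge_center in the frame of adaptor_nominal below 0.0725 m and horizontal distance between wedge_center and adaptor_nominal below 0.06 m), for 0.05 s.
3. both ends are open by 5 mm or more (value of joint each of open_left, open_right above 0.0658 rad), for 0.05 s.
At the end, for the whole second after the job is handed in: Cover forward by 5 to 8 mm at both ends; the wedge upright (within 7 degrees) in the stand's slot, within 10 mm of its centre with the handle resting on the rim, let go and at rest; bystanders not moved (all of step 3 and value of joint each of open_left, open_right below 0.1053 rad and horizontal distance between wedge_center and stand_slot below 0.01 m and z of wedge_center in the frame of stand_slot between 0.018 and 0.027 m and angle between wedge_center's own z axis and vertical below 0.12 rad and linear speed of wedge below 0.02 m/s); the robot touches nothing.
It fails at once if the cover is askew by more than 3 degrees (0.053 rad) (angle between the x axis of open_right and the x axis of holder, either way round above 0.053 rad).
It fails at once if the wedge presses on the cover, or on the shell, with more than 20 N (contact force between wedge and open_right above 20 N or contact force between wedge and shell_c0 above 20 N or contact force between wedge and shell_c1 above 20 N).
It fails at once if the gripper or arm touches the adaptor or its holder (contact force between any of the fingers, the arm and holder above 1 N).
It fails at once if a bystander is moved by more than 15 mm (distance of any of tub, nutdriver, carton from where it was at the start of the episode above 0.015 m).
It also fails if it takes over 62 s, if anything falls off the work surface, if the arm or the gripper's body presses on something with over 40 N, if the wrist force passes 120 N, or if a joint passes its speed limit or range.

## Robot

A 6-joint arm with a two-finger parallel gripper is mounted at the origin on the work surface. World frame = base frame: x ahead of the robot, y to its left, z up, the work surface at z = 0. Lengths are in m, angles in rad, forces in N, time in s.
With the tool pointing down it reaches from about 0.4 to 0.825 m from the base axis. Payload 7 kg.
Tool frame: the origin (TCP) lies at the centre of the arm's flange, where the gripper is bolted on; the fingertips stand 178 mm ahead of it and the grasp point (between the pads) lies 159 mm ahead of it; z points along the fingers, y is the direction in which the jaws open and shut (so a half turn about z gives the same grasp; the last joint's range is limited). The gripper opens to 88 mm and grips with 3 to 60 N. Pads are 19 mm wide; open, the fingers measure 130 mm over their backs; the gripper's body (78 mm by 193 mm) begins 47 mm behind the grasp point.
Start: joints at [-0.838, 0.359, 0.012, 0, -1.224, -0.288], TCP at [0.29, -0.609, 0.405] pointing down, gripper open.
Joint ranges: [-3.07, 3.07], [-1.43, 2.12], [-1.02, 1.25], [-3.03, 1.67], [-3.05, -0], [-3.03, 3.03]. Speed limits (rad/s): [2.39, 2.39, 3.01, 3.14, 3.14, 3.14].

## Interface

Orientations are given as [roll, pitch, yaw] about the fixed x, y, z axes, in that order (R = Rz(yaw) Ry(pitch) Rx(roll)).
In Python, from station import * gives the robot as it stands.
- The arm moves only by the tool send_rows, never from a script. Its argument "motion" is a list of rows, each an object with "offset": the shift along the tool's x, y, z in cm, a list of three; "turn": the turn about the tool's z in degrees. In form: [{"offset": [x, y, z], "turn": turn}, ...]. A call has 1 to 8 rows; each row is the pose to reach, as a shift and turn from the pose commanded when the call began, along the tool's axes at that moment; what a row does not reach only later rows make up. A row lasts 1/10 s, in which the tool goes at most 50 mm and 8.59 degrees, less where a joint would pass 70% of its speed; a pose out of reach is approached as far as the arm can. A call with a gripper value outside its range is refused whole. "hand" is the opening, from -1 (shut) to 1 (fully open), set as the call begins (left out, the last holds). The fingers move at their own pace and stop on an object; "squeeze" is the grip in N (left out, the last holds). Time passes only in rows, so rows that repeat a pose let the fingers close. It gives the time, the measured TCP pose, the force and the opening at its end, in the units of the state.
- get_state(): the state, without advancing time (a new reading comes with each control period).
- grab_frame(name): name is "side" or "top" or "wrist"; returns a dict with "frame" (384x512x3 uint8, blue, green, red), "range_z" (384x512 float32, m along the optical axis (not along the pixel's ray), 0 where there is no reading), "vertical_fov" (degrees; the focal length in pixels is half the picture's height over the tangent of half this angle, whatever the lens; pixels are square), "cx", "cy" (the principal point, pixels), "cam_to_world" (4x4, takes a point from camera to world coordinates). Camera axes: x right, y up, looking along -z (the intrinsics and any distortion apply to the point x, -y, -z); pixel columns grow to the right and rows downward; lengths in m; the calibration is good to about 2 mm. A picture is of the moment at which its call begins.
- job_done(): hands the job in, once; it reports no verdict.
The state is a dict: "t": time; "q": joint angles; "qd": joint speeds; "joint_efforts": joint torques, N m; "eef_pos": TCP position; "ee_rot": TCP orientation; "force": force on the tool from outside, world axes, zero at the start; "moment": the same for the moment, N m; "width": finger opening in m.
Only numpy, scipy, OpenCV 4.12 (cv2) and the standard library are available. Lean on these libraries where they do the work, as an engineer would, in place of code of your own. Each camera call takes 0.05 s, during which the arm holds its last target. There are 200 camera calls.

## Working session

There is one attempt and no reset: what is moved stays moved. The work goes in short steps, Python scripts to look and compute and a tool call to move; the robot and the scene stay as the last step left them, time stands still between calls to the robot, and variables do not carry over. Pictures are saved under pics/ and viewed, about 8 in all and at most 12, crops included, and the job is handed in when it is done.

Besides the shell and the picture viewer there is one more tool, called after "Call:" by a JSON object that holds its "method" and its "body", one argument or row to a line. send_rows: Moves the arm, as the interface text tells. Its arguments: {"type":"object","properties":{"motion":{"type":"array"},"hand":{"type":"number"},"squeeze":{"type":"number"}},"required":["motion"]}

```bash
mkdir -p pics; ls; cat > h.py <<'E'
import numpy as np, cv2, pickle
from station import *
def snap(n,tag):
    f=grab_frame(n); pickle.dump(f,open(f'pics/{tag}.pkl','wb')); cv2.imwrite(f'pics/{tag}.png',f['frame']); return f
def load(tag): return pickle.load(open(f'pics/{tag}.pkl','rb'))
def cloud(f):
    h,w=f['range_z'].shape; F=h/2/np.tan(np.radians(f['vertical_fov'])/2)
    u,v=np.meshgrid(np.arange(w),np.arange(h)); z=f['range_z']
    p=np.stack([(u-f['cx'])/F*z,-(v-f['cy'])/F*z,-z],-1)
    M=np.array(f['cam_to_world']); return p@M[:3,:3].T+M[:3,3]
E
python3 - <<'E'
from h import *
s=get_state(); print({k:np.round(v,3) for k,v in s.items()})
for n in ('top','side','wrist'):
    f=snap(n,n+'0'); print(n,{k:v for k,v in f.items() if k not in('frame','range_z')})
a=np.vstack([load('top0')['frame'],load('side0')['frame']])
cv2.imwrite('pics/a.png',np.hstack([load('top0')['frame'],load('side0')['frame']])[:, :])
E
```

```text
pics
{'t': np.float64(0.0), 'q': array([-0.838,  0.359,  0.011, -0.   , -1.224, -0.288]), 'qd': array([-0.001,  0.   ,  0.   ,  0.001,  0.001, -0.001]), 'joint_efforts': array([ 0.0000e+00, -5.8271e+01,  2.9306e+01,  6.9970e+00,  7.0000e-03,
       -0.0000e+00]), 'eef_pos': array([ 0.29 , -0.609,  0.404]), 'ee_rot': array([ 3.14 , -0.   , -2.697]), 'force': array([ 1.393, -0.235,  0.034]), 'moment': array([-0.004, -0.004, -0.031]), 'width': np.float64(0.088)}
top {'vertical_fov': 47.39955647819367, 'cx': 259.86070462163275, 'cy': 183.29269918920684, 'cam_to_world': array([[-0.01569569,  0.99733314, -0.07127584,  0.52183442],
       [-0.9996678 , -0.01419499,  0.02151283,  0.00462254],
       [ 0.0204437 ,  0.07158982,  0.99722462,  1.25442351],
       [ 0.        ,  0.        ,  0.        ,  1.        ]])}
side {'vertical_fov': 53.39059675715028, 'cx': 250.5498783217763, 'cy': 191.5366771628184, 'cam_to_world': array([[-0.98635348,  0.11077193, -0.12180472,  0.47474136],
       [-0.16461782, -0.65099391,  0.74101815,  0.71429345],
       [ 0.00278988,  0.75095706,  0.66034515,  0.71856025],
       [ 0.        ,  0.        ,  0.        ,  1.        ]])}
wrist {'vertical_fov': 62.84876061912681, 'cx': 254.37603343933873, 'cy': 195.79090873784668, 'cam_to_world': array([[-0.43048266, -0.85879146, -0.27778031,  0.21553515],
       [ 0.90259684, -0.40893942, -0.13448976, -0.64445546],
       [ 0.00190334, -0.30861914,  0.95118379,  0.38304229],
       [ 0.        ,  0.        ,  0.        ,  1.        ]])}
```

View pics/top0.png

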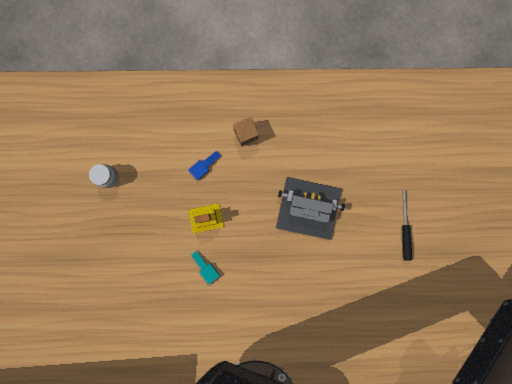

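View pics/side0.png

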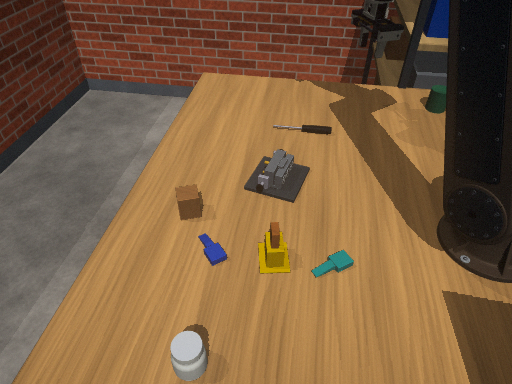

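```bash
python3 - <<'E'
from h import *
t=load('top0')['frame'];s=load('side0')['frame']
A=cv2.resize(t[170:245,265:360],None,fx=5.2,fy=5.2,interpolation=cv2.INTER_CUBIC)
B=cv2.resize(t[195:240,180:235],None,fx=5.2,fy=5.2,interpolation=cv2.INTER_CUBIC)
C=cv2.resize(s[140:205,235:320],None,fx=4,fy=4,interpolation=cv2.INTER_CUBIC)
D=cv2.resize(s[215:275,245:305],None,fx=4,fy=4,interpolation=cv2.INTER_CUBIC)
im=np.zeros((600,800,3),np.uint8)
for a,(x,y) in ((A,(0,0)),(B,(500,0)),(C,(0,396)),(D,(500,340))):
    a=a[:600-y,:800-x]; im[y:y+a.shape[0],x:x+a.shape[1]]=a
cv2.imwrite('pics/crop.png',im)
for n in ('top0','side0'):
    f=load(n);P=cloud(f).reshape(-1,3)
    c=f['frame'].reshape(-1,3).astype(int)
    for nm,m in (('adaptor',(abs(P[:,1]+.09)<.13)&(P[:,2]>.045)&(P[:,2]<.12)&(abs(P[:,0]-.5)<.15)),):
        q=P[m]; print(n,nm,m.sum(),q.min(0).round(3),q.max(0).round(3))
        print(np.histogram(q[:,2],bins=np.arange(.045,.12,.003)))
    hs=cv2.cvtColor(f['frame'],cv2.COLOR_BGR2HSV).reshape(-1,3)
    m=(hs[:,0]>22)&(hs[:,0]<34)&(hs[:,1]>200)&(hs[:,2]>90)
    for lo,hi in ((0.,.012),(.05,.066)):
        k=m&(P[:,2]>lo)&(P[:,2]<hi)
        if k.sum()>5:print('yellow',lo,k.sum(),P[k].min(0).round(4),P[k].max(0).round(4),cv2.minAreaRect(P[k][:,:2].astype(np.float32)*1000))
    k=(abs(P[:,1]-.1)<.08)&(abs(P[:,0]-.45)<.08)&(P[:,2]>.085)
    if k.sum()>5: print('handle',k.sum(),P[k].mean(0),np.median(P[k,2]),cv2.minAreaRect(P[k][:,:2].astype(np.float32)*1000))
E
```

```text
top0 adaptor 854 [ 0.499 -0.22   0.045] [ 0.588 -0.071  0.074]
(array([ 14,  33,  34,  70, 116, 100, 158, 248,  76,   5,   0,   0,   0,
         0,   0,   0,   0,   0,   0,   0,   0,   0,   0,   0]), array([0.045, 0.048, 0.051, 0.054, 0.057, 0.06 , 0.063, 0.066, 0.069,
       0.072, 0.075, 0.078, 0.081, 0.084, 0.087, 0.09 , 0.093, 0.096,
       0.099, 0.102, 0.105, 0.108, 0.111, 0.114, 0.117]))
yellow 0.0 327 [0.4752 0.087  0.    ] [0.5539 0.1809 0.0106] ((514.788330078125, 133.57345581054688), (67.69779205322266, 87.57170104980469), 11.027593612670898)
yellow 0.05 209 [0.4907 0.1024 0.0509] [0.539  0.1679 0.0635] ((514.2417602539062, 134.7782440185547), (39.91461181640625, 62.23949432373047), 11.252474784851074)
handle 109 [0.51496543 0.1349085  0.10093465] 0.10122733754529212 ((514.8734130859375, 135.58436584472656), (17.813566207885742, 40.25146484375), 11.637544631958008)
side0 adaptor 647 [ 0.499 -0.217  0.045] [ 0.588 -0.077  0.072]
(array([ 29,  35,  53,  37,  69, 108,  25, 176, 114,   1,   0,   0,   0,
         0,   0,   0,   0,   0,   0,   0,   0,   0,   0,   0]), array([0.045, 0.048, 0.051, 0.054, 0.057, 0.06 , 0.063, 0.066, 0.069,
       0.072, 0.075, 0.078, 0.081, 0.084, 0.087, 0.09 , 0.093, 0.096,
       0.099, 0.102, 0.105, 0.108, 0.111, 0.114, 0.117]))
yellow 0.0 447 [4.742e-01 8.250e-02 2.000e-04] [0.5571 0.1845 0.0114] ((515.0559692382812, 134.238525390625), (69.28288269042969, 91.78759765625), 11.76927661895752)
yellow 0.05 227 [0.4898 0.102  0.0505] [0.5394 0.1695 0.0614] ((514.623779296875, 135.34628295898438), (39.69889831542969, 62.868045806884766), 11.467032432556152)
handle 165 [0.51543703 0.14026437 0.09994596] 0.10228211392474906 ((515.7586669921875, 135.64759826660156), (17.93826675415039, 42.04336929321289), 11.5039644241333)
```

View pics/crop.png

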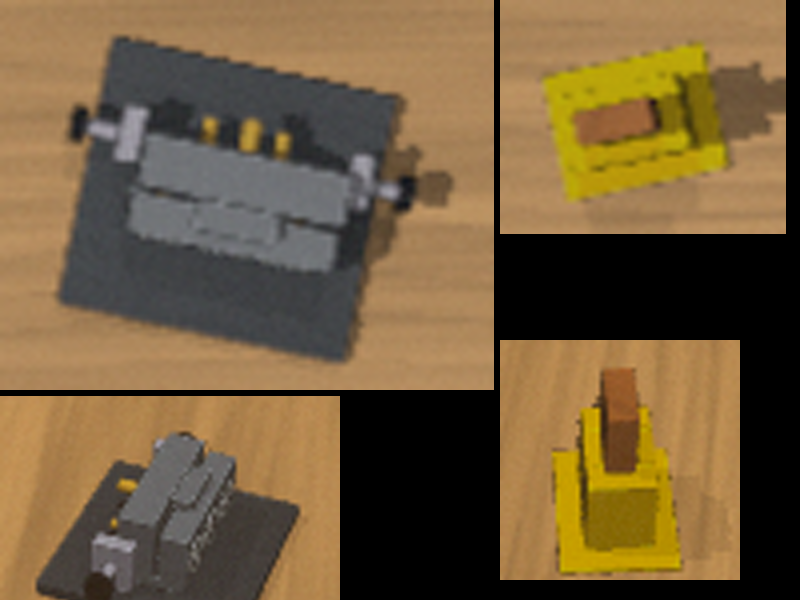

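```bash
python3 - <<'E'
from h import *
for n in ('top0','side0'):
    f=load(n);P=cloud(f).reshape(-1,3)
    k=(abs(P[:,1]+.14)<.13)&(abs(P[:,0]-.53)<.13)
    b=P[k&(P[:,2]>.006)&(P[:,2]<.016)][:,:2]
    r=cv2.minAreaRect((b*1000).astype(np.float32)); print(n,'base',r)
    a=r[2]; a=np.radians(a-90 if a>45 else a); c=np.array(r[0])/1000
    R=np.array([[np.cos(a),-np.sin(a)],[np.sin(a),np.cos(a)]])
    q=P[k&(P[:,2]>.03)]; h=np.c_[(q[:,:2]-c)@R,q[:,2]]*1000
    print('yaw',np.degrees(a),c)
    for lo,hi in((-52,-30),(-20,20),(30,52)):
        s=h[(h[:,1]>lo)&(h[:,1]<hi)&(h[:,0]>-40)&(h[:,0]<60)&(h[:,2]>50)]
        o=np.argsort(s[:,0]); s=s[o]
        bins=np.arange(-40,50,2)
        print(lo,hi,[(int(x),round(float(np.median(s[(s[:,0]>=x)&(s[:,0]<x+2)][:,2])),1)) for x in bins if ((s[:,0]>=x)&(s[:,0]<x+2)).sum()])
    g=h[(h[:,2]>64)]; print('z>64 y range',g[:,1].min(),g[:,1].max())
E
```

```text
top0 base ((524.5493774414062, -152.56365966796875), (259.7587890625, 230.78140258789062), 9.982048034667969)
yaw 9.982048034667969 [ 0.52454938 -0.15256366]
-52 -30 [(-36, 58.2), (-34, 59.6), (-32, 59.8), (-30, 60.7), (-28, 57.4), (-26, 58.3), (-24, 56.9), (-22, 59.6), (-20, 57.4), (-18, 57.7), (-16, 56.1), (-14, 60.4), (-12, 57.7), (-10, 60.1), (-8, 66.3), (-6, 66.0), (-4, 67.6), (-2, 67.7), (0, 66.2), (2, 67.1), (4, 68.1), (6, 66.0), (8, 67.0), (10, 66.2), (12, 67.4), (14, 66.3), (16, 67.2), (18, 65.9), (20, 64.6), (22, 65.6), (24, 63.6), (26, 65.8)]
-20 20 [(-24, 58.1), (-22, 58.6), (-20, 58.8), (-18, 58.2), (-16, 60.1), (-14, 58.5), (-12, 58.6), (-10, 58.0), (-8, 62.3), (-6, 61.4), (-4, 66.0), (-2, 66.8), (0, 67.0), (2, 66.4), (4, 65.5), (6, 66.7), (8, 65.9), (10, 64.9), (12, 66.6), (14, 66.4), (16, 66.9), (18, 66.6), (20, 67.3), (22, 68.7), (24, 67.0), (26, 67.1), (28, 68.9), (30, 65.7), (32, 67.8), (34, 66.9), (36, 66.6), (38, 67.3), (40, 66.5), (42, 64.5), (44, 68.5), (46, 66.2), (48, 53.6)]
30 52 [(-2, 55.9), (0, 59.9), (2, 59.6), (4, 58.4), (6, 60.5), (8, 59.1), (10, 60.7),
[... 904 characters left out ...]
), (-14, 67.7), (-12, 68.6), (-10, 67.8), (-8, 68.9), (-6, 68.3), (-4, 67.7), (-2, 68.3), (0, 68.7), (2, 68.8), (4, 68.9), (6, 69.2), (8, 68.6), (10, 69.2), (12, 69.6), (14, 69.5), (16, 69.3), (18, 69.4), (20, 68.5), (22, 68.1), (28, 58.1), (30, 56.4), (32, 54.5), (34, 56.2), (36, 57.2), (38, 54.3), (40, 52.6)]
30 52 [(-32, 52.0), (-30, 57.8), (-28, 59.2), (-26, 60.8), (-24, 60.5), (-22, 60.3), (-20, 59.9), (-18, 60.4), (-16, 59.5), (-14, 60.0), (-12, 60.6), (-10, 60.1), (-6, 59.6), (-4, 66.4), (-2, 67.5), (0, 68.3), (2, 68.9), (4, 68.6), (6, 68.9), (8, 68.2), (10, 68.9), (12, 67.1), (14, 68.5), (16, 68.9), (18, 67.9), (20, 68.2), (22, 68.1)]
z>64 y range -55.27172032367279 56.93902864342001
```

Call:
{"method": "send_rows", "body": {
  "motion": [
    {"offset":[-3.3,3.6,0.4],"turn":-5},
    {"offset":[-6.6,7.2,0.8],"turn":-10},
    {"offset":[-9.9,10.8,1.2],"turn":-15},
    {"offset":[-13.2,14.4,1.6],"turn":-20},
    {"offset":[-16.5,18,2],"turn":-25},
    {"offset":[-19.8,21.6,2.4],"turn":-30},
    {"offset":[-23.1,25.2,2.8],"turn":-35},
    {"offset":[-26.1,28.7,3],"turn":-40}
  ],
  "hand": 1,
  "squeeze": 40
}}

```text
t: 0.95
eef_pos: [0.4025, -0.236, 0.3744]
ee_rot: [3.141, 0.0, -1.995]
force: [1.7, -0.3, 0.3]
width: 0.0876
```

```bash
cat >> h.py <<'E'
def go(x,y,z,yaw):
    "offset in cm / turn deg from present pose to world TCP target, yaw deg"
    s=get_state(); p=np.array(s['eef_pos']); w=s['ee_rot'][2]
    X=np.array([np.cos(w),np.sin(w),0]); Y=np.array([np.sin(w),-np.cos(w),0])
    d=np.array([x,y,z])-p
    print('t',round(s['t'],2),'pose',p.round(4),np.degrees(s['ee_rot']).round(2),'F',np.round(s['force'],2),'w',round(s['width'],4))
    print('off',np.round([d@X*100,d@Y*100,-d[2]*100],2),'turn',round(float((np.degrees(w)-yaw+180)%360-180),2))
E
python3 -c "
from h import *
go(.515,.1352,.34,-78.5)"
```

```text
t 0.95 pose [ 0.4025 -0.236   0.3744] [ 1.7999e+02  1.0000e-02 -1.1431e+02] F [ 1.66 -0.26  0.29] w 0.0876
off [-38.46   5.03   3.44] turn -35.81
```

Call:
{"method": "send_rows", "body": {
  "motion": [
    {"offset":[-4.8,0.63,0.4],"turn":-4.5},
    {"offset":[-9.6,1.26,0.8],"turn":-9},
    {"offset":[-14.4,1.9,1.3],"turn":-13.5},
    {"offset":[-19.2,2.5,1.7],"turn":-18},
    {"offset":[-24,3.1,2.1],"turn":-22.5},
    {"offset":[-28.8,3.8,2.6],"turn":-27},
    {"offset":[-33.6,4.4,3],"turn":-31.5},
    {"offset":[-38.5,5,3.4],"turn":-35.8}
  ]
}}

```text
t: 1.75
eef_pos: [0.5168, 0.1351, 0.3406]
ee_rot: [-3.142, 0.0, -1.37]
force: [2.3, -0.6, 0.3]
width: 0.0875
```

```bash
python3 -c "
from h import *
f=snap('wrist','w1')
go(.515,.1352,.243,-78.5)
P=cloud(f).reshape(-1,3); 
k=(abs(P[:,1]-.135)<.05)&(abs(P[:,0]-.515)<.05)&(P[:,2]>.092)&(P[:,2]<.115)
print(k.sum(),np.median(P[k],0),cv2.minAreaRect(P[k][:,:2].astype(np.float32)*1000))
"
```

```text
t 1.8 pose [0.5194 0.1404 0.3399] [-1.7988e+02  2.0000e-02 -7.8110e+01] F [4.2  6.36 2.35] w 0.0875
off [0.42 0.54 9.69] turn 0.39
1268 [0.51732533 0.13215232 0.10197762] ((516.9364624023438, 134.5059814453125), (18.07530975341797, 39.535823822021484), 11.378006935119629)
```

View pics/w1.png

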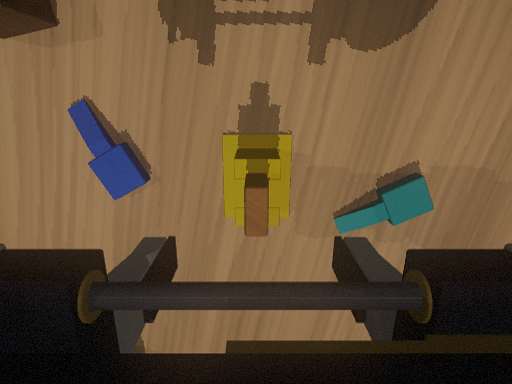

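Call:
{"method": "send_rows", "body": {
  "motion": [
    {"offset":[0,0,1],"turn":0},
    {"offset":[0,0,2],"turn":0},
    {"offset":[0,0,3],"turn":0},
    {"offset":[0,0,3],"turn":0},
    {"offset":[0,0,3],"turn":0},
    {"offset":[0,0,3],"turn":0}
  ]
}}

```text
t: 2.4
eef_pos: [0.517, 0.1326, 0.3112]
ee_rot: [-3.141, 0.0, -1.375]
force: [0.3, -0.2, -0.1]
width: 0.0875
```

```bash
python3 -c "
from h import *
go(.515,.1352,.243,-78.5)
f=snap('wrist','w2')
go(.515,.1352,.243,-78.5)
P=cloud(f).reshape(-1,3); 
k=(abs(P[:,1]-.135)<.05)&(abs(P[:,0]-.515)<.05)&(P[:,2]>.092)&(P[:,2]<.115)
print(k.sum(),np.median(P[k],0),cv2.minAreaRect(P[k][:,:2].astype(np.float32)*1000))
"
```

```text
t 2.4 pose [0.517  0.1326 0.3112] [-1.7995e+02  1.0000e-02 -7.8760e+01] F [ 0.27 -0.17 -0.14] w 0.0875
off [-0.29  0.14  6.82] turn -0.26
t 2.45 pose [0.517  0.1327 0.3113] [-1.7994e+02  2.0000e-02 -7.8760e+01] F [ 0.71 -0.27 -0.02] w 0.0877
off [-0.28  0.14  6.83] turn -0.26
1600 [0.51738732 0.132138   0.10197596] ((516.9990844726562, 134.6621551513672), (17.73190689086914, 39.800498962402344), 11.601028442382812)
```

Call:
{"method": "send_rows", "body": {
  "motion": [
    {"offset":[-0.15,0.05,2.5],"turn":-0.2},
    {"offset":[-0.25,0.05,5],"turn":-0.2},
    {"offset":[-0.25,0.05,6.8],"turn":-0.2},
    {"offset":[-0.25,0.05,6.8],"turn":-0.2},
    {"offset":[-0.25,0.05,6.8],"turn":-0.2}
  ]
}}

```text
t: 2.95
eef_pos: [0.5161, 0.1355, 0.2433]
ee_rot: [-3.141, -0.0, -1.37]
force: [1.2, -0.5, 0.1]
width: 0.0879
```

Call:
{"method": "send_rows", "body": {
  "motion": [
    {"offset":[0,0,0],"turn":0},
    {"offset":[0,0,0],"turn":0},
    {"offset":[0,0,0],"turn":0},
    {"offset":[0,0,0],"turn":0},
    {"offset":[0,0,0],"turn":0},
    {"offset":[0,0,0],"turn":0},
    {"offset":[0,0,0],"turn":0},
    {"offset":[0,0,0],"turn":0}
  ],
  "hand": -1,
  "squeeze": 40
}}

```text
t: 3.75
eef_pos: [0.5158, 0.1355, 0.2426]
ee_rot: [3.142, -0.0, -1.37]
force: [0.1, 0.8, -0.2]
width: 0.0292
```

```bash
python3 -c "
from h import *
go(.515,.1352,.33,-78.5)
"
```

```text
t 3.75 pose [0.5158 0.1355 0.2426] [180.    -0.   -78.51] F [ 0.06  0.82 -0.17] w 0.0292
off [ 0.01  0.08 -8.74] turn -0.01
```

Call:
{"method": "send_rows", "body": {
  "motion": [
    {"offset":[0,0,0],"turn":0},
    {"offset":[0,0,0],"turn":0},
    {"offset":[0,0,0],"turn":0},
    {"offset":[0,0,0],"turn":0},
    {"offset":[0,0,0],"turn":0}
  ]
}}

```text
t: 4.25
eef_pos: [0.5158, 0.1354, 0.2426]
ee_rot: [3.142, 0.0, -1.37]
force: [-0.6, 0.7, 0.3]
width: 0.018
```

Call:
{"method": "send_rows", "body": {
  "motion": [
    {"offset":[0,0,-1],"turn":0},
    {"offset":[0,0,-3],"turn":0},
    {"offset":[0,0,-6],"turn":0},
    {"offset":[0,0,-9],"turn":0},
    {"offset":[0,0,-11],"turn":0},
    {"offset":[0,0,-12],"turn":0},
    {"offset":[0,0,-12],"turn":0}
  ]
}}

```text
t: 4.95
eef_pos: [0.5159, 0.1355, 0.3642]
ee_rot: [-3.139, 0.001, -1.37]
force: [0.2, -0.4, -0.4]
width: 0.0182
```

```bash
python3 -c "
from h import *
f=snap('side','s2'); g=snap('wrist','w3')
a=cv2.resize(f['frame'][130:270,220:330],None,fx=4,fy=4,interpolation=cv2.INTER_CUBIC)
b=cv2.resize(g['frame'][180:384,190:340],None,fx=2.35,fy=2.35)
im=np.zeros((560,800,3),np.uint8); im[:,:440]=a; im[:b.shape[0],445:445+b.shape[1]]=b[:, :355]
cv2.imwrite('pics/s2c.png',im)
go(.515,.1352,.33,-78.5)
"
```

```text
t 5.05 pose [0.5154 0.1353 0.3619] [179.94   0.   -78.53] F [-0.32 -0.44 -1.71] w 0.0175
off [0.   0.04 3.19] turn -0.03
```

View pics/s2c.png

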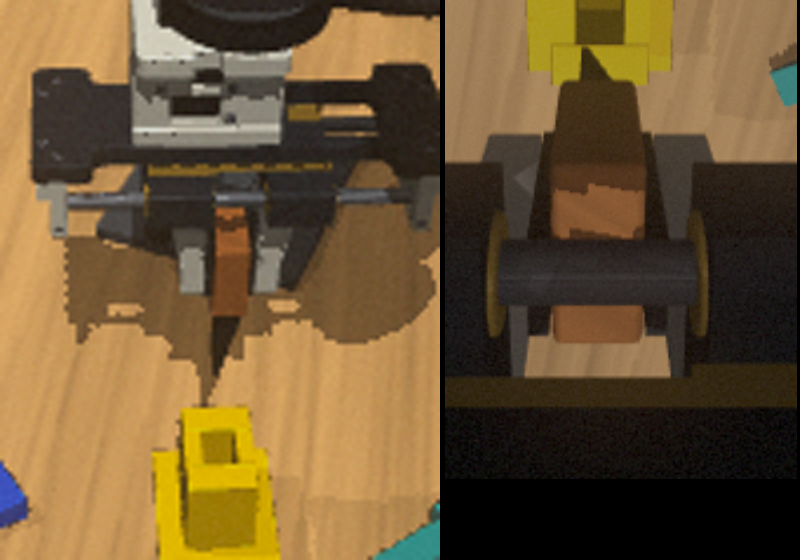

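Call:
{"method": "send_rows", "body": {
  "motion": [
    {"offset":[3.5,0.6,0],"turn":3.5},
    {"offset":[8,1.36,0],"turn":8},
    {"offset":[12.5,2.1,0],"turn":12.5},
    {"offset":[17,2.9,0],"turn":17},
    {"offset":[21,3.6,0],"turn":21},
    {"offset":[24,4.1,0],"turn":24},
    {"offset":[24.7,4.2,0],"turn":24.6},
    {"offset":[24.7,4.2,0],"turn":24.6}
  ]
}}

```text
t: 5.85
eef_pos: [0.5235, -0.116, 0.3612]
ee_rot: [3.139, -0.001, -1.802]
force: [0.0, 0.6, -1.7]
width: 0.0179
```

Call:
{"method": "send_rows", "body": {
  "motion": [
    {"offset":[0,0,0],"turn":0},
    {"offset":[0,0,0],"turn":0},
    {"offset":[0,0,0],"turn":0}
  ]
}}

```text
t: 6.15
eef_pos: [0.5239, -0.114, 0.3626]
ee_rot: [3.141, 0.0, -1.798]
force: [-1.0, -0.6, -0.3]
width: 0.0176
```

```bash
python3 - <<'E'
from h import *
go(.524,-.115,.36,-103.1)
f=snap('wrist','w4'); go(.524,-.115,.36,-103.1)
P=cloud(f).reshape(-1,3)
c=np.array([.539,-.158]);
k=(np.hypot(P[:,0]-c[0],P[:,1]-c[1])<.125)
b=P[k&(P[:,2]>.007)&(P[:,2]<.017)][:,:2]
print('base',cv2.minAreaRect((b*1000).astype(np.float32)),b.min(0),b.max(0))
sh=P[k&(P[:,2]>.0645)&(P[:,2]<.075)][:,:2]
print('shell',cv2.minAreaRect((sh*1000).astype(np.float32)),len(sh))
a=np.radians(-13.1);R=np.array([[np.cos(a),-np.sin(a)],[np.sin(a),np.cos(a)]])
H=np.c_[(P[:,:2]-c)@R,P[:,2]]*1000
for y in range(-56,60,6):
    s=H[k&(abs(H[:,1]-y)<2)&(H[:,2]<75)]; t=s[(s[:,2]>64)]; cv=s[(s[:,2]>57)&(s[:,2]<62.5)&(s[:,0]<10)]
    print(y,len(t),t[:,0].min().round(1) if len(t) else '',t[:,0].max().round(1) if len(t) else '', np.median(t[:,2]).round(1) if len(t) else '','cover',np.percentile(cv[:,0],[1,99]).round(1) if len(cv)>5 else '')
cv2.imwrite('pics/w4v.png',f['frame'])
E
```

```text
t 6.15 pose [ 0.5239 -0.114   0.3626] [ 179.99    0.   -103.01] F [-0.97 -0.57 -0.31] w 0.0176
off [ 0.1  -0.03  0.26] turn 0.09
t 6.2 pose [ 0.5239 -0.114   0.3627] [-1.8000e+02  1.0000e-02 -1.0302e+02] F [-0.37  0.05 -0.52] w 0.0176
off [ 0.09 -0.03  0.27] turn 0.08
base ((540.1287231445312, -158.79844665527344), (159.47412109375, 150.177490234375), 77.03375244140625) [ 0.45021255 -0.25285869] [ 0.62986884 -0.06564468]
shell ((541.8279418945312, -158.95492553710938), (109.47081756591797, 44.095096588134766), 77.05844116210938) 4929
-56 66 -2.8 24.2 66.9 cover [-27.2  -4.5]
-50 170 -2.8 24.6 67.0 cover [-27.6  -2.9]
-44 167 -2.7 25.1 66.9 cover [-27.7  -3. ]
-38 165 -2.5 24.5 67.1 cover [-27.7  -3.5]
-32 167 -3.0 25.0 67.1 cover [-27.8  -6.9]
-26 163 -3.0 24.1 67.0 cover [-27.8  -6.8]
-20 230 -18.3 24.7 67.3 cover [-27.8 -19. ]
-14 241 -18.3 24.9 67.1 cover [-27.9 -19. ]
-8 239 -18.3 24.3 67.2 cover [-27.9 -19. ]
-2 229 -19.1 24.8 67.2 cover [-28.  -19.9]
4 203 -19.1 24.1 67.1 cover [-28.  -19.8]
10 208 -19.1 24.4 67.0 cover [-28.  -19.8]
16 237 -19.0 24.8 67.1 cover [-28.1 -19.8]
22 147 -18.1 24.2 67.1 cover [-28.1  -5.2]
28 144 -2.8 24.5 67.1 cover [-27.2  -3.1]
34 127 -2.7 24.9 67.2 cover [-27.2  -3.1]
40 127 -3.2 23.9 67.2 cover [-27.3  -6.6]
46 132 -3.3 24.6 67.1 cover [-27.3  -6.5]
52 115 -3.1 24.9 67.0 cover [-27.3  -6.3]
58 0    cover
```

View pics/w4.png

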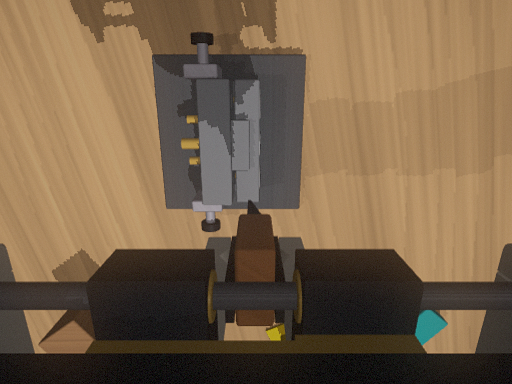

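Call:
{"method": "send_rows", "body": {
  "motion": [
    {"offset":[0.1,-0.6,2],"turn":0},
    {"offset":[0.15,-1.2,4],"turn":0},
    {"offset":[0.15,-1.3,5.5],"turn":0},
    {"offset":[0.15,-1.3,6.2],"turn":0},
    {"offset":[0.15,-1.3,6.2],"turn":0},
    {"offset":[0.15,-1.3,6.2],"turn":0},
    {"offset":[0.15,-1.3,6.2],"turn":0},
    {"offset":[0.15,-1.3,6.2],"turn":0}
  ]
}}

```text
t: 7.0
eef_pos: [0.5363, -0.1193, 0.3015]
ee_rot: [-3.14, 0.0, -1.8]
force: [0.2, -0.7, -0.9]
width: 0.0179
```

Call:
{"method": "send_rows", "body": {
  "motion": [
    {"offset":[0,-0.05,0],"turn":0},
    {"offset":[0,-0.1,0],"turn":0},
    {"offset":[0,-0.15,0],"turn":0},
    {"offset":[0,-0.2,0],"turn":0},
    {"offset":[0,-0.2,0],"turn":0},
    {"offset":[0,-0.2,0],"turn":0}
  ]
}}

```text
t: 7.6
eef_pos: [0.5381, -0.1199, 0.3006]
ee_rot: [3.141, -0.0, -1.8]
force: [0.7, 0.6, -0.8]
width: 0.0182
```

```bash
cat >> h.py <<'E'
def hp():
    s=get_state(); a=np.radians(-13); c=np.array([.539,-.158])
    R=np.array([[np.cos(a),-np.sin(a)],[np.sin(a),np.cos(a)]])
    h=(np.array(s['eef_pos'][:2])-c)@R*1000; F=np.array(s['force'][:2])@R
    print('t',round(s['t'],2),'holder xy',h.round(2),'tip z',round(s['eef_pos'][2]*1000-236.6,2),'yaw',round(np.degrees(s['ee_rot'][2]),2),'F',F.round(2),round(s['force'][2],2),'M',np.round(s['moment'],3))
E
python3 -c "
from h import *
hp()
f=snap('side','s3'); hp()
cv2.imwrite('pics/s3c.png',cv2.resize(f['frame'][90:200,225:325],None,fx=6,fy=5.4,interpolation=cv2.INTER_CUBIC))
"
```

```text
t 7.6 holder xy [-9.46 36.96] tip z 63.98 yaw -103.12 F [0.54 0.75] -0.75 M [ 0.011  0.119 -0.011]
t 7.65 holder xy [-9.47 37.  ] tip z 64.03 yaw -103.12 F [0.31 0.12] -1.03 M [ 0.056  0.086 -0.022]
```

View pics/s3c.png

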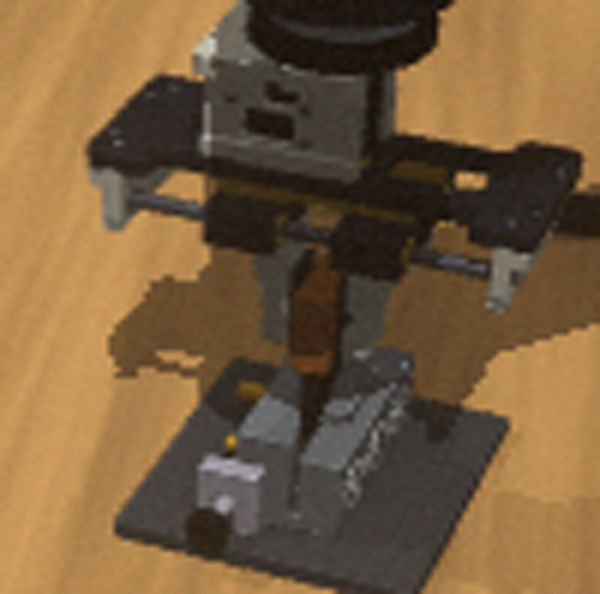

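Call:
{"method": "send_rows", "body": {
  "motion": [
    {"offset":[0,-0.05,0],"turn":0},
    {"offset":[0,-0.1,0],"turn":0},
    {"offset":[0,-0.1,0],"turn":0},
    {"offset":[0,-0.1,0],"turn":0}
  ]
}}

```text
t: 8.05
eef_pos: [0.5389, -0.1201, 0.3006]
ee_rot: [3.141, -0.0, -1.8]
force: [-0.9, 0.9, -1.9]
width: 0.018
```

```bash
python3 -c "
from h import *
hp()"
```

```text
t 8.05 holder xy [-8.62 36.96] tip z 63.98 yaw -103.12 F [-1.06  0.65] -1.92 M [ 0.164  0.441 -0.019]
```

Call:
{"method": "send_rows", "body": {
  "motion": [
    {"offset":[0,-0.03,0],"turn":0},
    {"offset":[0,-0.06,0],"turn":0},
    {"offset":[0,-0.06,0],"turn":0},
    {"offset":[0,-0.06,0],"turn":0}
  ]
}}

```text
t: 8.45
eef_pos: [0.5392, -0.1202, 0.3004]
ee_rot: [3.14, -0.0, -1.8]
force: [-2.3, 0.8, 0.8]
width: 0.018
```

```bash
python3 -c "
from h import *
hp()"
```

```text
t 8.45 holder xy [-8.29 36.88] tip z 63.84 yaw -103.12 F [-2.41  0.24] 0.77 M [0.516 1.679 0.061]
```

Call:
{"method": "send_rows", "body": {
  "motion": [
    {"offset":[0,0.1,0],"turn":0},
    {"offset":[0,0.1,0],"turn":0},
    {"offset":[0,0.1,0.1],"turn":0},
    {"offset":[0,0.1,0.25],"turn":0},
    {"offset":[0,0.1,0.4],"turn":0},
    {"offset":[0,0.1,0.55],"turn":0},
    {"offset":[0,0.1,0.6],"turn":0},
    {"offset":[0,0.1,0.6],"turn":0}
  ]
}}

```text
t: 9.25
eef_pos: [0.5388, -0.12, 0.2945]
ee_rot: [-3.141, 0.0, -1.8]
force: [-0.3, -0.2, -1.1]
width: 0.0178
```

```bash
python3 -c "
from h import *
hp()"
```

```text
t 9.25 holder xy [-8.77 37.02] tip z 57.93 yaw -103.12 F [-0.28 -0.23] -1.09 M [0.146 0.445 0.073]
```

Call:
{"method": "send_rows", "body": {
  "motion": [
    {"offset":[0,0.02,0.1],"turn":0},
    {"offset":[0,0.02,0.2],"turn":0},
    {"offset":[0,0.02,0.3],"turn":0},
    {"offset":[0,0.02,0.4],"turn":0},
    {"offset":[0,0.02,0.5],"turn":0},
    {"offset":[0,0.02,0.6],"turn":0},
    {"offset":[0,0.02,0.6],"turn":0}
  ]
}}

```text
t: 9.95
eef_pos: [0.5387, -0.1199, 0.2891]
ee_rot: [-3.141, 0.0, -1.799]
force: [-1.2, 0.4, 4.9]
width: 0.0178
```

```bash
python3 -c "
from h import *
hp()"
```

```text
t 9.95 holder xy [-8.88 37.05] tip z 52.51 yaw -103.1 F [-1.25  0.1 ] 4.9 M [0.221 0.63  0.032]
```

Call:
{"method": "send_rows", "body": {
  "motion": [
    {"offset":[0,0,0.1],"turn":0},
    {"offset":[0,0,0.2],"turn":0},
    {"offset":[0,0,0.3],"turn":0},
    {"offset":[0,0,0.4],"turn":0},
    {"offset":[0,0,0.4],"turn":0}
  ]
}}

```text
t: 10.45
eef_pos: [0.5387, -0.1199, 0.2854]
ee_rot: [-3.141, -0.0, -1.799]
force: [-1.9, 0.5, 7.2]
width: 0.0176
```

```bash
python3 -c "
from h import *
hp()"
```

```text
t 10.45 holder xy [-8.89 37.  ] tip z 48.77 yaw -103.09 F [-1.96  0.01] 7.19 M [0.337 1.01  0.046]
```

Call:
{"method": "send_rows", "body": {
  "motion": [
    {"offset":[0,0,0.1],"turn":0},
    {"offset":[0,0,0.2],"turn":0},
    {"offset":[0,0,0.3],"turn":0},
    {"offset":[0,0,0.4],"turn":0},
    {"offset":[0,0,0.4],"turn":0}
  ]
}}

```text
t: 10.95
eef_pos: [0.5387, -0.12, 0.2813]
ee_rot: [-3.141, -0.0, -1.799]
force: [-1.4, 0.6, 6.0]
width: 0.0178
```

```bash
python3 - <<'E'
from h import *
hp()
f=snap('wrist','w5');hp()
P=cloud(f).reshape(-1,3);c=np.array([.539,-.158])
a=np.radians(-13);R=np.array([[np.cos(a),-np.sin(a)],[np.sin(a),np.cos(a)]])
H=np.c_[(P[:,:2]-c)@R,P[:,2]]*1000
for y in range(-52,56,8):
    s=H[(abs(H[:,1]-y)<3)&(abs(H[:,0])<45)&(H[:,2]<75)]; t=s[(s[:,2]>64)]; cv=s[(s[:,2]>56)&(s[:,2]<62.5)&(s[:,0]<10)]
    if len(t)>5 and len(cv)>5: print(y,np.percentile(t[:,0],[1]).round(1),'cover',np.percentile(cv[:,0],[1,99]).round(1))
cv2.imwrite('pics/w5c.png',f['frame'])
E
```

```text
t 10.95 holder xy [-8.88 36.99] tip z 44.75 yaw -103.09 F [-1.49  0.27] 5.99 M [0.354 0.962 0.06 ]
t 11.0 holder xy [-8.88 37.  ] tip z 44.76 yaw -103.09 F [-1.36  0.97] 6.11 M [0.279 0.997 0.069]
-52 [-2.5] cover [-27.1  -5.9]
-44 [-3.] cover [-27.3  -5.9]
-36 [-2.9] cover [-27.5  -6.5]
-28 [-2.9] cover [-27.8  -6.4]
-20 [-18.7] cover [-28.1  -5. ]
-12 [-18.8] cover [-28.4 -19.8]
-4 [-19.] cover [-28.5 -20. ]
4 [-18.4] cover [-28.9 -19.5]
12 [-18.5] cover [-29.1 -19.6]
20 [-18.6] cover [-29.3 -19.7]
28 [-10.8] cover [-29.6  -4. ]
36 [3.7] cover [-29.8 -19.3]
44 [4.5] cover [-30.1 -20.8]
```

View pics/w5c.png

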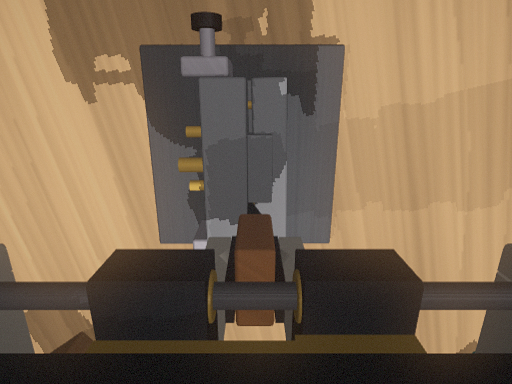

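Call:
{"method": "send_rows", "body": {
  "motion": [
    {"offset":[0,0,0.1],"turn":0},
    {"offset":[0,0,0.12],"turn":0},
    {"offset":[0,0,0.12],"turn":0}
  ]
}}

```text
t: 11.3
eef_pos: [0.5387, -0.12, 0.2802]
ee_rot: [-3.141, -0.0, -1.799]
force: [-3.4, 1.2, 7.3]
width: 0.0177
```

```bash
python3 -c "
from h import *
hp()"
```

```text
t 11.3 holder xy [-8.89 37.  ] tip z 43.61 yaw -103.09 F [-3.58  0.38] 7.3 M [0.352 1.105 0.052]
```

Call:
{"method": "send_rows", "body": {
  "motion": [
    {"offset":[0,0,-0.5],"turn":0},
    {"offset":[0,0,-1.5],"turn":0},
    {"offset":[0,0.05,-2.5],"turn":0},
    {"offset":[0,0.15,-3.3],"turn":0},
    {"offset":[0,0.25,-3.8],"turn":0},
    {"offset":[0,0.25,-3.8],"turn":0}
  ]
}}

```text
t: 11.9
eef_pos: [0.5361, -0.1193, 0.3185]
ee_rot: [-3.14, 0.001, -1.8]
force: [0.2, -0.0, -0.8]
width: 0.0178
```

Call:
{"method": "send_rows", "body": {
  "motion": [
    {"offset":[1,0,0],"turn":0},
    {"offset":[3,0,0],"turn":0},
    {"offset":[5,0,0],"turn":0},
    {"offset":[6.8,0,0],"turn":0},
    {"offset":[7.5,0,0],"turn":0},
    {"offset":[7.5,0,0],"turn":0},
    {"offset":[7.5,0,0],"turn":0},
    {"offset":[7.5,0,0],"turn":0}
  ]
}}

```text
t: 12.7
eef_pos: [0.5192, -0.192, 0.3174]
ee_rot: [3.141, 0.0, -1.799]
force: [0.1, 0.1, -0.5]
width: 0.018
```

```bash
python3 -c "
from h import *
hp()"
```

```text
t 12.7 holder xy [-11.7  -37.55] tip z 80.76 yaw -103.09 F [0.1  0.15] -0.5 M [0.    0.01  0.077]
```

Call:
{"method": "send_rows", "body": {
  "motion": [
    {"offset":[0.05,-0.1,0.6],"turn":0},
    {"offset":[0.05,-0.25,1.2],"turn":0},
    {"offset":[0.05,-0.25,1.6],"turn":0},
    {"offset":[0.05,-0.25,1.65],"turn":0},
    {"offset":[0.05,-0.25,1.65],"turn":0},
    {"offset":[0.05,-0.25,1.65],"turn":0}
  ]
}}

```text
t: 13.3
eef_pos: [0.5214, -0.1934, 0.3011]
ee_rot: [-3.141, -0.0, -1.8]
force: [0.6, 0.8, -1.2]
width: 0.018
```

```bash
python3 -c "
from h import *
hp()"
```

```text
t 13.3 holder xy [ -9.15 -38.48] tip z 64.46 yaw -103.11 F [0.44 0.92] -1.25 M [0.032 0.048 0.041]
```

Call:
{"method": "send_rows", "body": {
  "motion": [
    {"offset":[0,-0.03,0],"turn":0},
    {"offset":[0,-0.06,0],"turn":0},
    {"offset":[0,-0.08,0],"turn":0},
    {"offset":[0,-0.08,0],"turn":0},
    {"offset":[0,-0.08,0],"turn":0}
  ]
}}

```text
t: 13.8
eef_pos: [0.522, -0.1936, 0.3009]
ee_rot: [3.141, -0.0, -1.8]
force: [-0.3, 0.6, -0.3]
width: 0.0177
```

```bash
python3 -c "
from h import *
hp()"
```

```text
t 13.8 holder xy [ -8.59 -38.54] tip z 64.33 yaw -103.12 F [-0.45  0.46] -0.32 M [0.138 0.564 0.005]
```

Call:
{"method": "send_rows", "body": {
  "motion": [
    {"offset":[0,0.05,0],"turn":0},
    {"offset":[0,0.05,0.15],"turn":0},
    {"offset":[0,0.05,0.3],"turn":0},
    {"offset":[0,0.05,0.45],"turn":0},
    {"offset":[0,0.05,0.6],"turn":0},
    {"offset":[0,0.05,0.75],"turn":0},
    {"offset":[0,0.05,0.8],"turn":0},
    {"offset":[0,0.05,0.8],"turn":0}
  ]
}}

```text
t: 14.6
eef_pos: [0.5218, -0.1935, 0.2929]
ee_rot: [-3.141, 0.0, -1.8]
force: [-0.3, -0.1, -0.8]
width: 0.0176
```

```bash
python3 -c "
from h import *
hp()"
```

```text
t 14.6 holder xy [ -8.82 -38.48] tip z 56.31 yaw -103.11 F [-0.28 -0.18] -0.77 M [-0.008 -0.122 -0.02 ]
```

Call:
{"method": "send_rows", "body": {
  "motion": [
    {"offset":[0,0,0.12],"turn":0},
    {"offset":[0,0,0.24],"turn":0},
    {"offset":[0,0,0.36],"turn":0},
    {"offset":[0,0,0.48],"turn":0},
    {"offset":[0,0,0.6],"turn":0},
    {"offset":[0,0,0.6],"turn":0}
  ]
}}

```text
t: 15.2
eef_pos: [0.5217, -0.1936, 0.2875]
ee_rot: [-3.141, -0.0, -1.799]
force: [-1.0, -0.2, 3.5]
width: 0.018
```

```bash
python3 -c "
from h import *
hp()"
```

```text
t 15.2 holder xy [ -8.8 -38.6] tip z 50.9 yaw -103.1 F [-0.94 -0.47] 3.48 M [-0.007  0.559  0.081]
```

Call:
{"method": "send_rows", "body": {
  "motion": [
    {"offset":[0,0,0.12],"turn":0},
    {"offset":[0,0,0.24],"turn":0},
    {"offset":[0,0,0.36],"turn":0},
    {"offset":[0,0,0.48],"turn":0},
    {"offset":[0,0,0.6],"turn":0},
    {"offset":[0,0,0.6],"turn":0}
  ]
}}

```text
t: 15.8
eef_pos: [0.5217, -0.1937, 0.2816]
ee_rot: [-3.141, -0.0, -1.799]
force: [-0.8, -1.2, 6.2]
width: 0.0177
```

```bash
cat >> h.py <<'E'
def cover(tag):
    f=snap('wrist',tag);P=cloud(f).reshape(-1,3);c=np.array([.539,-.158])
    a=np.radians(-13);R=np.array([[np.cos(a),-np.sin(a)],[np.sin(a),np.cos(a)]])
    H=np.c_[(P[:,:2]-c)@R,P[:,2]]*1000
    for y in range(-52,56,8):
        s=H[(abs(H[:,1]-y)<3)&(abs(H[:,0])<45)&(H[:,2]<75)]; t=s[(s[:,2]>64)]; cv=s[(s[:,2]>56)&(s[:,2]<62.5)&(s[:,0]<10)]
        if len(t)>5 and len(cv)>5: print(y,np.percentile(t[:,0],[1]).round(1),'cover',np.percentile(cv[:,0],[1,99]).round(1))
E
python3 -c "
from h import *
hp(); cover('w6')
"
```

```text
t 15.8 holder xy [ -8.8  -38.64] tip z 45.04 yaw -103.09 F [-0.49 -1.36] 6.2 M [-0.017  0.712  0.1  ]
-52 [-3.8] cover [-29.4  -3.8]
-44 [-0.4] cover [-29.7 -11.6]
-36 [3.8] cover [-29.9 -20. ]
-28 [6.3] cover [-29.4 -20.9]
44 [-2.8] cover [-26.5 -22.8]
52 [-2.9] cover [-30.  -9.]
```

Call:
{"method": "send_rows", "body": {
  "motion": [
    {"offset":[0,0,0.12],"turn":0},
    {"offset":[0,0,0.24],"turn":0},
    {"offset":[0,0,0.36],"turn":0},
    {"offset":[0,0,0.48],"turn":0},
    {"offset":[0,0,0.6],"turn":0},
    {"offset":[0,0,0.7],"turn":0},
    {"offset":[0,0,0.7],"turn":0}
  ]
}}

```text
t: 16.55
eef_pos: [0.5217, -0.1937, 0.2747]
ee_rot: [-3.141, -0.001, -1.799]
force: [-1.8, -0.6, 6.7]
width: 0.0177
```

```bash
python3 -c "
from h import *
hp()"
```

```text
t 16.55 holder xy [ -8.82 -38.69] tip z 38.13 yaw -103.09 F [-1.56 -1.02] 6.74 M [-0.168  0.866  0.03 ]
```

Call:
{"method": "send_rows", "body": {
  "motion": [
    {"offset":[0,0,0.12],"turn":0},
    {"offset":[0,0,0.24],"turn":0},
    {"offset":[0,0,0.36],"turn":0},
    {"offset":[0,0,0.48],"turn":0},
    {"offset":[0,0,0.6],"turn":0},
    {"offset":[0,0,0.65],"turn":0},
    {"offset":[0,0,0.65],"turn":0}
  ]
}}

```text
t: 17.25
eef_pos: [0.5217, -0.1938, 0.2683]
ee_rot: [-3.141, -0.001, -1.799]
force: [-2.0, -0.7, 7.1]
width: 0.0184
```

```bash
python3 -c "
from h import *
hp(); cover('w7')"
```

```text
t 17.25 holder xy [ -8.8  -38.74] tip z 31.67 yaw -103.09 F [-1.82 -1.1 ] 7.08 M [-0.2    0.927  0.033]
-52 [-2.7] cover [-33.2 -11.1]
-44 [3.] cover [-33.  -19.2]
-36 [4.1] cover [-33.2 -20. ]
36 [-2.6] cover [-28.6  -6.3]
44 [-2.5] cover [-29.5  -3.2]
```

Call:
{"method": "send_rows", "body": {
  "motion": [
    {"offset":[0,0,-0.6],"turn":0},
    {"offset":[0,0,-1.8],"turn":0},
    {"offset":[0,0.1,-3],"turn":0},
    {"offset":[0,0.2,-4.2],"turn":0},
    {"offset":[0,0.25,-4.8],"turn":0},
    {"offset":[0,0.25,-4.8],"turn":0}
  ]
}}

```text
t: 17.9
eef_pos: [0.5194, -0.1929, 0.3169]
ee_rot: [-3.139, 0.0, -1.8]
force: [0.0, 0.4, -1.4]
width: 0.0177
```

Call:
{"method": "send_rows", "body": {
  "motion": [
    {"offset":[-1,0,0],"turn":0},
    {"offset":[-3,0,0],"turn":0},
    {"offset":[-5,0,0],"turn":0},
    {"offset":[-6.8,0,0],"turn":0},
    {"offset":[-7.6,0,0],"turn":0},
    {"offset":[-7.6,0,0],"turn":0},
    {"offset":[-7.6,0,0],"turn":0},
    {"offset":[-7.6,0,0],"turn":0}
  ]
}}

```text
t: 18.7
eef_pos: [0.5363, -0.1194, 0.3153]
ee_rot: [3.141, -0.0, -1.8]
force: [-0.3, 0.2, -0.3]
width: 0.0179
```

```bash
python3 -c "
from h import *
hp(); cover('w8')"
```

```text
t 18.7 holder xy [-11.36  37.03] tip z 78.68 yaw -103.14 F [-0.34  0.09] -0.29 M [ 0.016  0.104 -0.017]
-52 [-3.] cover [-33.2 -12. ]
-44 [-2.9] cover [-33.5 -12. ]
-36 [-2.8] cover [-33.  -11.2]
-28 [-2.7] cover [-32.5 -11.2]
-20 [-18.3] cover [-31.9 -11.6]
-12 [-18.4] cover [-32.2 -19.4]
-4 [-18.5] cover [-31.6 -19.4]
4 [-18.5] cover [-31.  -19.5]
12 [-18.6] cover [-31.3 -19.6]
20 [-18.] cover [-30.7 -19.7]
28 [-2.7] cover [-30.1  -8.8]
36 [-2.7] cover [-30.2  -8.3]
44 [-1.1] cover [-29.6  -3.1]
52 [3.] cover [-29.8 -24.3]
```

Call:
{"method": "send_rows", "body": {
  "motion": [
    {"offset":[0,-0.15,0.3],"turn":0},
    {"offset":[0,-0.25,0.6],"turn":0},
    {"offset":[0,-0.25,0.7],"turn":0},
    {"offset":[0,-0.25,0.7],"turn":0},
    {"offset":[0,-0.25,0.7],"turn":0}
  ]
}}

```text
t: 19.25
eef_pos: [0.5389, -0.1196, 0.3084]
ee_rot: [3.141, -0.0, -1.8]
force: [0.0, 0.2, -0.8]
width: 0.0177
```

```bash
python3 -c "
from h import *
hp()"
```

```text
t 19.25 holder xy [-8.77 37.43] tip z 71.78 yaw -103.12 F [-0.04  0.21] -0.78 M [ 0.037  0.059 -0.017]
```

Call:
{"method": "send_rows", "body": {
  "motion": [
    {"offset":[0,0,0.3],"turn":0},
    {"offset":[0,0,0.7],"turn":0},
    {"offset":[0,0,1.1],"turn":0},
    {"offset":[0,0,1.5],"turn":0},
    {"offset":[0,0,1.8],"turn":0},
    {"offset":[0,0,2.0],"turn":0},
    {"offset":[0,0,2.0],"turn":0},
    {"offset":[0,0,2.0],"turn":0}
  ]
}}

```text
t: 20.05
eef_pos: [0.5389, -0.1195, 0.2885]
ee_rot: [3.142, -0.0, -1.8]
force: [0.2, -0.3, -1.6]
width: 0.0172
```

```bash
python3 -c "
from h import *
hp()"
```

```text
t 20.05 holder xy [-8.74 37.49] tip z 51.86 yaw -103.11 F [ 0.24 -0.24] -1.59 M [ 0.089  0.198 -0.029]
```

Down to tip 31 mm (20.5 mm more), in three parts.

Call:
{"method": "send_rows", "body": {
  "motion": [
    {"offset":[0,0.01,0.12],"turn":0},
    {"offset":[0,0.01,0.24],"turn":0},
    {"offset":[0,0.01,0.36],"turn":0},
    {"offset":[0,0.01,0.48],"turn":0},
    {"offset":[0,0.01,0.6],"turn":0},
    {"offset":[0,0.01,0.72],"turn":0},
    {"offset":[0,0.01,0.84],"turn":0},
    {"offset":[0,0.01,0.9],"turn":0}
  ]
}}

```text
t: 20.85
eef_pos: [0.5389, -0.1195, 0.28]
ee_rot: [-3.141, -0.0, -1.799]
force: [-2.9, 1.1, 7.4]
width: 0.0176
```

```bash
python3 -c "
from h import *
hp()"
```

```text
t 20.85 holder xy [-8.79 37.45] tip z 43.37 yaw -103.1 F [-3.07  0.4 ] 7.39 M [0.291 1.078 0.056]
```

Call:
{"method": "send_rows", "body": {
  "motion": [
    {"offset":[0,0,0.12],"turn":0},
    {"offset":[0,0,0.24],"turn":0},
    {"offset":[0,0,0.36],"turn":0},
    {"offset":[0,0,0.48],"turn":0},
    {"offset":[0,0,0.6],"turn":0},
    {"offset":[0,0,0.7],"turn":0},
    {"offset":[0,0,0.7],"turn":0}
  ]
}}

```text
t: 21.55
eef_pos: [0.5388, -0.1195, 0.273]
ee_rot: [-3.141, -0.0, -1.799]
force: [-2.6, -0.1, 5.0]
width: 0.0176
```

```bash
python3 -c "
from h import *
hp()"
```

```text
t 21.55 holder xy [-8.8  37.45] tip z 36.44 yaw -103.1 F [-2.54 -0.72] 4.99 M [ 0.133  0.949 -0.   ]
```

Call:
{"method": "send_rows", "body": {
  "motion": [
    {"offset":[0,0,0.12],"turn":0},
    {"offset":[0,0,0.24],"turn":0},
    {"offset":[0,0,0.36],"turn":0},
    {"offset":[0,0,0.45],"turn":0},
    {"offset":[0,0,0.45],"turn":0}
  ]
}}

```text
t: 22.05
eef_pos: [0.5388, -0.1195, 0.2686]
ee_rot: [-3.141, -0.0, -1.799]
force: [-3.2, 0.1, 6.2]
width: 0.0182
```

```bash
python3 -c "
from h import *
hp();cover('w9')"
```

```text
t 22.05 holder xy [-8.82 37.47] tip z 32.0 yaw -103.09 F [-3.18 -0.66] 6.16 M [0.266 1.081 0.034]
-52 [-2.9] cover [-32.8 -11.7]
-44 [-2.8] cover [-33.1 -11.8]
-36 [-2.7] cover [-32.8  -4. ]
-28 [-2.7] cover [-33.1  -3. ]
-20 [-18.5] cover [-32.8  -4.6]
-12 [-18.7] cover [-33.2 -19.7]
-4 [-18.8] cover [-32.9 -19.9]
4 [-18.4] cover [-33.  -19.5]
12 [-18.5] cover [-32.9 -19.6]
20 [-18.1] cover [-32.7 -19.7]
28 [2.2] cover [-32.9  -3.1]
36 [3.6] cover [-32.5 -19.3]
44 [6.9] cover [-32.7 -20.6]
```

Call:
{"method": "send_rows", "body": {
  "motion": [
    {"offset":[0,0,0.1],"turn":0},
    {"offset":[0,0,0.2],"turn":0},
    {"offset":[0,0,0.2],"turn":0}
  ]
}}

```text
t: 22.4
eef_pos: [0.5388, -0.1195, 0.2666]
ee_rot: [-3.141, -0.0, -1.799]
force: [-2.8, 0.8, 7.3]
width: 0.0179
```

```bash
python3 -c "
from h import *
hp()"
```

```text
t 22.4 holder xy [-8.83 37.46] tip z 30.03 yaw -103.09 F [-2.91  0.14] 7.25 M [0.316 1.149 0.019]
```

Call:
{"method": "send_rows", "body": {
  "motion": [
    {"offset":[0,0,-0.6],"turn":0},
    {"offset":[0,0,-1.8],"turn":0},
    {"offset":[0,0.1,-3],"turn":0},
    {"offset":[0,0.2,-4.2],"turn":0},
    {"offset":[0,0.25,-4.9],"turn":0},
    {"offset":[0,0.25,-4.9],"turn":0}
  ]
}}

```text
t: 23.0
eef_pos: [0.5366, -0.1189, 0.3166]
ee_rot: [-3.139, 0.001, -1.8]
force: [0.3, 0.1, -0.6]
width: 0.018
```

Call:
{"method": "send_rows", "body": {
  "motion": [
    {"offset":[1,0,0],"turn":0},
    {"offset":[3,0,0],"turn":0},
    {"offset":[5,0,0],"turn":0},
    {"offset":[6.8,0,0],"turn":0},
    {"offset":[7.6,0,0],"turn":0},
    {"offset":[7.6,0,0],"turn":0},
    {"offset":[7.6,0,0],"turn":0},
    {"offset":[7.6,0,0],"turn":0}
  ]
}}

```text
t: 23.8
eef_pos: [0.5192, -0.1925, 0.3148]
ee_rot: [3.141, 0.0, -1.799]
force: [-0.5, -0.1, -0.7]
width: 0.0177
```

```bash
python3 -c "
from h import *
hp();cover('w10')"
```

```text
t 23.8 holder xy [-11.49 -38.04] tip z 78.22 yaw -103.09 F [-0.46 -0.17] -0.68 M [ 0.008  0.11  -0.005]
-52 [-2.8] cover [-33.1 -12. ]
-44 [-2.8] cover [-33.2 -12. ]
-36 [-2.7] cover [-32.7 -12. ]
-28 [2.1] cover [-33.  -16.7]
-20 [3.6] cover [-33.1 -24.9]
-12 [4.6] cover [-33.4 -25.9]
```

Call:
{"method": "send_rows", "body": {
  "motion": [
    {"offset":[0,-0.15,0.3],"turn":0},
    {"offset":[0,-0.26,0.6],"turn":0},
    {"offset":[0,-0.26,0.7],"turn":0},
    {"offset":[0,-0.26,0.7],"turn":0},
    {"offset":[0,-0.26,0.7],"turn":0}
  ]
}}

```text
t: 24.35
eef_pos: [0.5217, -0.1935, 0.3079]
ee_rot: [3.141, -0.0, -1.8]
force: [-0.3, 0.4, -1.1]
width: 0.018
```

```bash
python3 -c "
from h import *
hp()"
```

```text
t 24.35 holder xy [ -8.91 -38.45] tip z 71.3 yaw -103.11 F [-0.36  0.29] -1.14 M [-0.012  0.085  0.024]
```

Call:
{"method": "send_rows", "body": {
  "motion": [
    {"offset":[0,0,0.4],"turn":0},
    {"offset":[0,0,0.9],"turn":0},
    {"offset":[0,0,1.4],"turn":0},
    {"offset":[0,0,1.9],"turn":0},
    {"offset":[0,0,2.4],"turn":0},
    {"offset":[0,0,2.9],"turn":0},
    {"offset":[0,0,3.2],"turn":0},
    {"offset":[0,0,3.2],"turn":0}
  ]
}}

```text
t: 25.15
eef_pos: [0.5215, -0.1935, 0.2754]
ee_rot: [3.141, -0.0, -1.8]
force: [0.6, -0.2, -1.1]
width: 0.0182
```

```bash
python3 -c "
from h import *
hp()"
```

```text
t 25.15 holder xy [ -9.07 -38.53] tip z 38.77 yaw -103.12 F [ 0.64 -0.1 ] -1.11 M [-0.03   0.111 -0.065]
```

Call:
{"method": "send_rows", "body": {
  "motion": [
    {"offset":[0,-0.02,0.15],"turn":0},
    {"offset":[0,-0.02,0.3],"turn":0},
    {"offset":[0,-0.02,0.45],"turn":0},
    {"offset":[0,-0.02,0.6],"turn":0},
    {"offset":[0,-0.02,0.7],"turn":0},
    {"offset":[0,-0.02,0.8],"turn":0},
    {"offset":[0,-0.02,0.9],"turn":0},
    {"offset":[0,-0.02,0.9],"turn":0}
  ]
}}

```text
t: 25.95
eef_pos: [0.5218, -0.1937, 0.2676]
ee_rot: [-3.141, -0.0, -1.799]
force: [-2.9, 0.6, 6.9]
width: 0.018
```

```bash
python3 -c "
from h import *
hp()"
```

```text
t 25.95 holder xy [ -8.73 -38.63] tip z 30.99 yaw -103.1 F [-2.95 -0.1 ] 6.93 M [0.121 1.213 0.055]
```

Call:
{"method": "send_rows", "body": {
  "motion": [
    {"offset":[0,0,-0.6],"turn":0},
    {"offset":[0,0,-1.8],"turn":0},
    {"offset":[0,0.1,-3],"turn":0},
    {"offset":[0,0.3,-5],"turn":0},
    {"offset":[0,0.5,-7.5],"turn":0},
    {"offset":[0,1,-9],"turn":0},
    {"offset":[0,1.5,-9.4],"turn":0},
    {"offset":[0,1.5,-9.4],"turn":0}
  ]
}}

```text
t: 26.75
eef_pos: [0.5066, -0.19, 0.362]
ee_rot: [-3.14, 0.001, -1.8]
force: [0.1, -1.5, -2.1]
width: 0.0176
```

```bash
python3 -c "
from h import *
hp();cover('w11');go(.5158,.1355,.36,-78.5)"
```

```text
t 26.75 holder xy [-24.33 -38.48] tip z 125.41 yaw -103.12 F [ 0.43 -1.49] -2.05 M [0.049 0.056 0.086]
-52 [-2.9] cover [-32.8  -7. ]
-44 [-2.7] cover [-32.8  -3. ]
-36 [-2.5] cover [-32.9  -3. ]
-28 [-3.1] cover [-33.  -12.1]
-20 [-16.1] cover [-33.1  -6. ]
-12 [-8.4] cover [-33.2 -28.3]
t 26.8 pose [ 0.5067 -0.19    0.3611] [-1.7997e+02  3.0000e-02 -1.0312e+02] F [-1.32  0.57 -1.82] w 0.0173
off [-31.91   6.51   0.11] turn -24.62
```

Call:
{"method": "send_rows", "body": {
  "motion": [
    {"offset":[-3,0.6,0],"turn":-3},
    {"offset":[-7.5,1.5,0],"turn":-7},
    {"offset":[-12,2.4,0],"turn":-11},
    {"offset":[-16.5,3.4,0],"turn":-15},
    {"offset":[-21,4.3,0],"turn":-18},
    {"offset":[-25.5,5.2,0],"turn":-21},
    {"offset":[-29.5,6,0],"turn":-24},
    {"offset":[-31.9,6.5,0],"turn":-24.6}
  ]
}}

```text
t: 27.6
eef_pos: [0.5161, 0.138, 0.3599]
ee_rot: [3.14, -0.0, -1.367]
force: [0.3, -0.3, -0.5]
width: 0.0184
```

Call:
{"method": "send_rows", "body": {
  "motion": [
    {"offset":[0,0,0],"turn":0},
    {"offset":[0,0,0],"turn":0},
    {"offset":[0,0,0],"turn":0},
    {"offset":[0,0,0],"turn":0}
  ]
}}

```text
t: 28.0
eef_pos: [0.5163, 0.1344, 0.3607]
ee_rot: [3.141, -0.0, -1.372]
force: [0.7, 0.4, 0.2]
width: 0.0179
```

```bash
python3 -c "
from h import *
go(.5158,.1355,.2426,-78.5)"
```

```text
t 28.0 pose [0.5163 0.1344 0.3607] [ 1.7997e+02 -1.0000e-02 -7.8590e+01] F [0.7  0.44 0.21] w 0.0179
off [-0.12  0.02 11.81] turn -0.09
```

Call:
{"method": "send_rows", "body": {
  "motion": [
    {"offset":[-0.1,0.02,2],"turn":0},
    {"offset":[-0.1,0.02,5],"turn":0},
    {"offset":[-0.1,0.02,8],"turn":0},
    {"offset":[-0.1,0.02,10],"turn":0},
    {"offset":[-0.1,0.02,11],"turn":0},
    {"offset":[-0.1,0.02,11.5],"turn":0},
    {"offset":[-0.1,0.02,11.6],"turn":0},
    {"offset":[-0.1,0.02,11.6],"turn":0}
  ]
}}

```text
t: 28.8
eef_pos: [0.5163, 0.1363, 0.2458]
ee_rot: [-3.14, 0.0, -1.37]
force: [0.4, -0.2, -0.9]
width: 0.0176
```

Call:
{"method": "send_rows", "body": {
  "motion": [
    {"offset":[0,0,0.05],"turn":0},
    {"offset":[0,0,0.1],"turn":0},
    {"offset":[0,0,0.15],"turn":0},
    {"offset":[0,0,0.2],"turn":0},
    {"offset":[0,0,0.2],"turn":0}
  ]
}}

```text
t: 29.3
eef_pos: [0.5159, 0.1363, 0.243]
ee_rot: [-3.142, 0.0, -1.37]
force: [-0.2, -0.7, -1.0]
width: 0.0177
```

```bash
python3 -c "
from h import *
go(.5158,.1355,.2426,-78.5)"
```

```text
t 29.3 pose [0.5159 0.1363 0.243 ] [-180.      0.    -78.51] F [-0.22 -0.68 -0.99] w 0.0177
off [0.07 0.02 0.04] turn -0.01
```

Call:
{"method": "send_rows", "body": {
  "motion": [
    {"offset":[0.05,0,0.03],"turn":0},
    {"offset":[0.05,0,0.06],"turn":0},
    {"offset":[0.05,0,0.06],"turn":0},
    {"offset":[0.05,0,0.06],"turn":0}
  ]
}}

```text
t: 29.7
eef_pos: [0.516, 0.1357, 0.2426]
ee_rot: [-3.141, -0.0, -1.37]
force: [-2.0, -0.7, 3.7]
width: 0.0177
```

```bash
python3 -c "
from h import *
go(.5158,.1355,.2426,-78.5)"
```

```text
t 29.7 pose [0.516  0.1357 0.2426] [-179.99   -0.    -78.51] F [-1.97 -0.74  3.73] w 0.0177
off [0.02 0.03 0.  ] turn -0.01
```

Call:
{"method": "send_rows", "body": {
  "motion": [
    {"offset":[0,0,0],"turn":0},
    {"offset":[0,0,0],"turn":0},
    {"offset":[0,0,0],"turn":0},
    {"offset":[0,0,0],"turn":0},
    {"offset":[0,0,0],"turn":0},
    {"offset":[0,0,0],"turn":0},
    {"offset":[0,0,0],"turn":0},
    {"offset":[0,0,0],"turn":0}
  ],
  "hand": 1
}}

```text
t: 30.5
eef_pos: [0.516, 0.1357, 0.2424]
ee_rot: [3.142, -0.0, -1.37]
force: [1.0, 0.3, 0.0]
width: 0.0765
```

Call:
{"method": "send_rows", "body": {
  "motion": [
    {"offset":[0,0,0],"turn":0},
    {"offset":[0,0,0],"turn":0},
    {"offset":[0,0,-1],"turn":0},
    {"offset":[0,0,-4],"turn":0},
    {"offset":[0,0,-8],"turn":0},
    {"offset":[0,0,-11],"turn":0},
    {"offset":[0,0,-12],"turn":0},
    {"offset":[0,0,-12],"turn":0}
  ]
}}

```text
t: 31.3
eef_pos: [0.5162, 0.1358, 0.3646]
ee_rot: [-3.138, 0.002, -1.37]
force: [0.6, -0.5, -0.3]
width: 0.0878
```

```bash
python3 - <<'E'
from h import *
go(.5158,.1355,.36,-78.5)
f=snap('wrist','w12'); g=snap('side','s12'); snap('top','t12')
P=cloud(f).reshape(-1,3)
k=(abs(P[:,1]-.135)<.05)&(abs(P[:,0]-.515)<.05)&(P[:,2]>.092)&(P[:,2]<.115)
print(k.sum(),np.median(P[k],0),cv2.minAreaRect(P[k][:,:2].astype(np.float32)*1000))
im=np.hstack([f['frame'][100:260,180:340],cv2.resize(g['frame'],None,fx=1,fy=1)[100:260,220:400]])
cv2.imwrite('pics/end.png',cv2.resize(im,None,fx=2.3,fy=2.3))
E
```

```text
t 31.3 pose [0.5162 0.1358 0.3646] [-1.7978e+02  9.0000e-02 -7.8510e+01] F [ 0.65 -0.48 -0.34] w 0.0878
off [0.02 0.05 0.46] turn -0.01
1065 [0.51747663 0.13289992 0.10195314] ((517.2584838867188, 135.17674255371094), (17.998146057128906, 40.09318923950195), 11.585613250732422)
```

View pics/end.png

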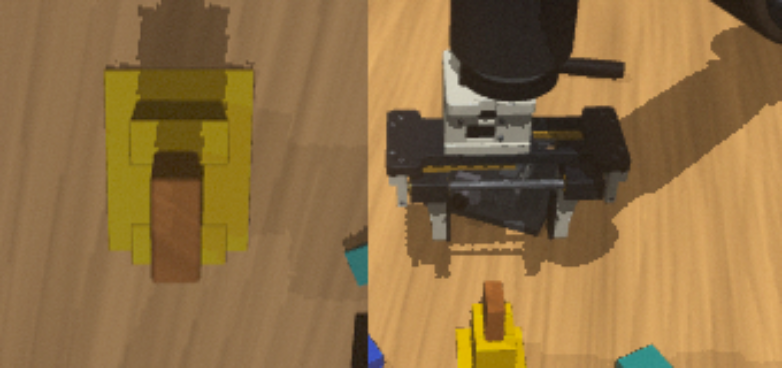

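Call:
{"method": "send_rows", "body": {
  "motion": [
    {"offset":[3.5,0.6,0],"turn":3.5},
    {"offset":[8,1.36,0],"turn":8},
    {"offset":[12.5,2.1,0],"turn":12.5},
    {"offset":[16,2.7,0],"turn":17},
    {"offset":[19,3.2,0],"turn":21},
    {"offset":[21,3.6,0],"turn":24},
    {"offset":[22,3.8,0],"turn":24.6},
    {"offset":[22,3.8,0],"turn":24.6}
  ]
}}

```text
t: 32.25
eef_pos: [0.5223, -0.0884, 0.3611]
ee_rot: [3.139, -0.001, -1.801]
force: [-0.5, -0.2, -0.9]
width: 0.0876
```

Call:
{"method": "send_rows", "body": {
  "motion": [
    {"offset":[0,0,0],"turn":0},
    {"offset":[0,0,0],"turn":0},
    {"offset":[0,0,0],"turn":0},
    {"offset":[0,0,0],"turn":0}
  ]
}}

```text
t: 32.65
eef_pos: [0.5226, -0.0868, 0.3624]
ee_rot: [3.142, 0.0, -1.798]
force: [-0.6, 0.0, -1.0]
width: 0.0875
```

```bash
python3 - <<'E'
from h import *
cover('w13')
for n in('w4','w13'):
    P=cloud(load(n)).reshape(-1,3);c=np.array([.539,-.158])
    a=np.radians(-13);R=np.array([[np.cos(a),-np.sin(a)],[np.sin(a),np.cos(a)]])
    H=np.c_[(P[:,:2]-c)@R,P[:,2]]*1000
    for y in(-38,38):
        s=H[(abs(H[:,1]-y)<9)&(H[:,2]>56)&(H[:,2]<62.5)&(abs(H[:,0])<40)]
        print(n,y,np.histogram(s[:,0],bins=np.arange(-36,0,1))[0])
E
```

```text
-52 [-2.9] cover [-33.3  -2.9]
-44 [-2.7] cover [-33.3  -4.5]
-36 [-3.] cover [-33.3  -3. ]
-28 [-2.9] cover [-33.4  -2.9]
-20 [-18.4] cover [-33.4 -12.5]
-12 [-19.] cover [-33.4 -19.6]
-4 [-18.9] cover [-33.4 -19.5]
4 [-18.8] cover [-33.4 -19.3]
12 [-18.8] cover [-33.4 -19.3]
20 [-18.6] cover [-33.5 -13.1]
28 [-2.8] cover [-33.5  -3. ]
36 [-3.] cover [-33.5 -11.6]
44 [-3.] cover [-33.5  -3.1]
52 [-2.8] cover [-33.5  -3.1]
w4 -38 [ 0  0  0  0  0  0  0  0 22 44 22 22 22 22 22 36 30 22 22 22 22 32 34 22
 22 22 22 31 30 20  2  0  9  3  0]
w4 38 [ 0  0  0  0  0  0  0  0 19 18 19 19 17 19 18 19 18 18 18 23 26 26 19 18
 18 19 17 18 19 18  0  0 10  0  0]
w13 -38 [ 0  0 23 24 24 28 44 24 24 24 31 41 24 24 24 37 35 24 24 24 33 34 27 24
 13  0  0  0  0  0  0  0  7  8  0]
w13 38 [ 0  0 19 20 20 20 19 37 21 20 20 20 19 20 20 20 25 24 26 23 20 19 20 20
  7  0  0  0  0  0  0  0  6  2  0]
```

Cover has moved from about −27.6 to −33.4 mm along its whole length: roughly 6 mm open and square. Handing in.

```bash
python3 -c "
from h import *
for n in('top0','t12'):
    f=load(n); 
a=cv2.absdiff(load('top0')['frame'],load('t12')['frame']).max(2)
for nm,(x,y) in dict(tub=(101,175),nut=(407,225),carton=(246,132)).items(): print(nm,(a[y-22:y+22,x-14:x+14]>60).sum())
print(job_done())"
```

```text
tub 0
nut 0
carton 0
the job is handed in; nothing more can be done
None
```

The adaptor is open by about 6 mm at both ends, the wedge is back upright in its stand and released, and I have handed the job in at about 33 s of the 62 s allowed. No verdict was reported.

**What I did:** I found the shell's wall by feel, then wedged left to about 3 mm, right to about 6 mm and left to about 6 mm. A final small pass went to the right end.

**Last checks:**
- **Cover:** its front edge moved about 5.8 mm at the right end and 6 mm at the left, and it ended square to within about 0.2°. The wedge's depth and the width of the groove point to slightly more, about 6.2 to 6.5 mm. All of these are inside the 5 to 8 mm limit.
- **Skew on the way:** by my estimate it stayed at or below about 0.04 rad, against the 0.053 rad limit.
- **Forces:** the highest vertical reading while wedging was about 7.4 N. During the first feel of the wall the force read 2.4 N, but the moment suggested up to about 7 N. I have no direct reading of the wedge's contact force on each half.
- **Wedge:** the handle's top is at 102 mm and its centre within about 1 mm of where it started, with the gripper open and clear.
- **Bystanders:** the top view showed no change at the tub, nut driver or carton.

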